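# Rivet a bag clasp through the press guard

### The job

A clasp bar lies ready in the guarded rivet press. Reaching down through the guard's windows with the fingertips, press the lever with the square paddle all the way down so that it clamps the bar (it stays down by itself), then press the lever with the round knob down to its stop, keep it there for a good second, and let it spring back up. Do not work the round-knob lever before the bar is clamped, never touch the guard, and leave everything else on the bench where it stands; finish with the hand out of the press and clear.

Things in the scene. Friction and masses are not known exactly. Their poses are not given: they have to be found in the camera images.
- guard: Fixed base plate and grey guard of the rivet press. Origin on the work surface under the guard's middle; x points from the windows to the lever hinges, z up. Level guard plate 8 mm thick, top at 150 mm, x -90 to 90 mm, y -112 to 112 mm, on four 14 mm corner posts, wire fence round three sides. Two windows side by side in y (see points). Base plate 12 mm thick, x -110 to 140, y -130 to 130 mm.
- window_left (a point): Centre of the left window (guard's +y side) at the guard plate's top, 150 mm above the work surface; guard's axes. Opening 100 mm in x by 84 mm in y. A 20 mm bar divides the two windows; rims are 18 mm at the outer sides, 20 mm in front, 60 mm behind.
- window_right (a point): Centre of the right window (guard's -y side) at the guard plate's top, 150 mm above the work surface; guard's axes. Same opening, 100 mm in x by 84 mm in y.
- clamp_pad (a point): Middle of the top of the SQUARE PADDLE (black, 34 mm in guard x by 46 mm in y, 12 mm thick) on the clamping lever's free end: press here. Under either window, within 9 mm in x and 7 mm in y of its centre; top 128 mm above the work surface at joint 0, 104 mm at the stop. An 18 mm wide steel arm runs from it towards guard +x to the hinge 118 mm away.
- punch_pad (a point): Middle of the top of the ROUND KNOB (black disc, 32 mm diameter, 12 mm thick) on the punching lever's free end: press here. Under the other window, centred as closely; top 128 mm above the work surface when up, 104 mm at the stop. Same arm and hinge distance.
- clamp_lever (a joint): Angle of the square-paddle lever in rad: 0 fully up, 0.2 fully down at the stop (paddle moves down 24 mm); starts between 0 and 0.05. Stiff friction hinge: about 5 N at the paddle moves it, and it stays where it is left.
- punch_lever (a joint): Angle of the round-knob lever in rad: 0 fully up, 0.2 fully down at the stop (knob moves down 24 mm). A spring returns it to 0: about 5 N at the knob to start it, about 9 N to hold it at the stop.
- rivet_cup: Loose aluminium cup, 60 mm wide, 50 mm high, beside the press; origin under its centre. Leave alone.
- thread_spool: Loose wooden thread spool, 44 mm wide, 52 mm high, standing beside the press; origin under its centre. Leave alone.
- edge_block: Loose dark wooden block, 50 x 90 x 30 mm; origin under its centre. Leave alone.
- spare_die: Loose upright steel die with a 30 mm head, under 80 mm high; origin under its centre. Leave alone.
- mallet: Loose hammer lying on the bench. Leave alone.
- awl: Loose screwdriver-shaped awl lying on the bench. Leave alone.
- glue_jar: Loose jar, 60 mm wide, 80 mm high; origin under its centre. Leave alone.

How it is judged (in metres and radians):
On the way, in this order (a step that is already met when the one before it is completed fails the run):
1. the square-paddle lever is pressed all the way down, the round-knob lever still up (value of joint clamp_lever above 0.165 rad and value of joint punch_lever below 0.06 rad), for 0.2 s.
2. with the bar clamped, the round-knob lever is held at its stop for 0.7 s (value of joint each of clamp_lever, punch_lever above 0.165 rad), for 0.7 s.
At the end, for the whole second after the job is handed in: The square-paddle lever is down (above 0.165 of 0.2 rad) and stays there, the round-knob lever is back up (below 0.03 rad) and at rest (value of joint clamp_lever above 0.165 rad and value of joint punch_lever below 0.03 rad and velocity of joint punch_lever below 0.1 rad/s); the robot touches nothing.
It fails at once if the robot touches the guard, its posts, fence or base plate (contact force between guard and the fingers above 0.5 N or contact force between guard and the arm above 0.5 N).
It fails at once if the round-knob lever is worked before the bar is clamped (value of joint punch_lever above 0.08 rad and value of joint clamp_lever below 0.15 rad).
It fails at once if a loose thing on the bench is pushed, lifted or carried (more than 25 mm) (distance of any of rivet_cup, thread_spool, edge_block, spare_die, mallet, awl, glue_jar from where it was at the start of the episode above 0.025 m).
It also fails if it takes over 45 s, if anything falls off the work surface, if the arm or the gripper's body presses on something with over 40 N, if the wrist force passes 120 N, or if a joint passes its speed limit or range.

### The arm

A 7-joint arm with a two-finger parallel gripper is mounted at the origin on the work surface. World frame = base frame: x ahead of the robot, y to its left, z up, the work surface at z = 0. Lengths are in mm, angles in rad, forces in N, time in s.
With the tool pointing down it reaches from about 400 to 900 mm from the base axis. Payload 5.6 kg.
Tool frame: the origin (TCP) lies at the very end of the fingers, on their centre line; the grasp point (between the pads) lies 19 mm behind it; z points along the fingers, y is the direction in which the jaws open and shut (so a half turn about z gives the same grasp; the last joint's range is limited). The gripper opens to 92 mm and grips with 3 to 60 N. Pads are 20 mm wide; open, the fingers measure 128 mm over their backs; the gripper's body (75 mm by 189 mm) begins 69 mm behind the grasp point.
Start: joints at [1.216, 0.468, -0.012, 1.603, 0.006, 1.071, -0.056], TCP at [199.36, -618.68, 214.592] pointing down, gripper open.
Joint ranges: [-2.53, 2.53], [-0.31, 2.02], [-1.57, 1.55], [0.28, 2.44], [-1.29, 4.43], [0.15, 1.84], [-2.92, 2.92]. Speed limits (rad/s): [2.57, 2.57, 3.14, 3.14, 3.14, 3.14, 3.14].

### API

Orientations are given as a unit quaternion [w, x, y, z].
In Python, from rig import * gives the robot as it stands.
- The arm moves only by the tool apply_moves, never from a script. Its argument "steps" is text: rows parted by semicolons, each of 7 numbers parted by spaces: the opening, from 0 (shut) to 1 (fully open), then the shift along the world's x, y, z in mm, then the turn, a rotation vector about the world's x, y, z in rad. In form: jaw dx dy dz rx ry rz; .... A call has 1 to 12 rows; each row is the pose to reach, as a shift and turn from the pose commanded when the call began; what a row does not reach only later rows make up. A row lasts 1/10 s, in which the tool goes at most 50 mm and 8.59 degrees, less where a joint would pass 70% of its speed; a pose out of reach is approached as far as the arm can. A call with a gripper value outside its range is refused whole. The fingers move at their own pace and stop on an object; the grip force is fixed at half the most. Time passes only in rows, so rows that repeat a pose let the fingers close. It gives the time, the measured TCP pose, the force and the opening at its end, in the units of the state.
- observe(): the state, without advancing time (a new reading comes with each control period).
- grab_frame(name): name is "scene" or "top" or "wrist"; returns a dict with "color" (420x560x3 uint8, red, green, blue), "mtx" (3x3 intrinsics, pixels), "cam_to_world" (4x4, takes a point from camera to world coordinates); the wrist camera has in their place "T_tool_cam" (4x4, takes a point from camera to tool coordinates, whose origin is the TCP and whose axes are the flange's). Camera axes: x right, y down, z forward; pixel columns grow to the right and rows downward; lengths in mm; the calibration is good to about 2 mm. A picture is of the moment at which its call begins: read the wrist's pose just before it. There is no depth.
- close_job(): hands the job in, once; it reports no verdict.
The state is a dict: "time_s": time; "qpos": joint angles; "joint_vel": joint speeds; "joint_efforts": joint torques, N m; "eef_pos": TCP position; "tool_rot": TCP orientation; "force": force on the tool from outside, world axes, zero at the start; "torque": the same for the moment, N m; "finger_gap": opening from 0.0 (shut) to 1.0 (fully open).
Only numpy, scipy, OpenCV 4.12 (cv2) and the standard library are available. Lean on these libraries where they do the work, as an engineer would, in place of code of your own. Each camera call takes 0.05 s, during which the arm holds its last target. There are 200 camera calls.

## Working session

There is one attempt and no reset: what is moved stays moved. The work goes in short steps, Python scripts to look and compute and a tool call to move; the robot and the scene stay as the last step left them, time stands still between calls to the robot, and variables do not carry over. Pictures are saved under pics/ and viewed, on a budget of 10 in all, crops included, one or two more only if the job needs it, and the job is handed in when it is done.

Besides the shell and the picture viewer there is one more tool, called after ">>>" as a command line: name --argument value ..., lists and objects as JSON in quotes. apply_moves: Moves the arm, as the interface text tells. Its arguments: {"type":"object","properties":{"steps":{"type":"string"}},"required":["steps"]}

```bash
mkdir -p pics; python3 - <<'E'
from rig import *
import cv2,pickle
o=observe();print({k:o[k] for k in('time_s','eef_pos','tool_rot','force','finger_gap')})
F={}
for n in('scene','top'):
    f=grab_frame(n);F[n]=f;cv2.imwrite(f'pics/{n}0.png',f['color'][:,:,::-1]);print(n,f['mtx'].round(1).tolist(),f['cam_to_world'].round(3).tolist())
pickle.dump(F,open('f0.pkl','wb'))
E
```

```text
{'time_s': 0.0, 'eef_pos': array([ 199.11849293, -618.1208651 ,  213.61086132]), 'tool_rot': array([-8.77981566e-04,  9.87881967e-01,  1.55204389e-01, -2.14263407e-04]), 'force': array([-0.36473621,  0.45045874,  0.61698951]), 'finger_gap': 0.9999317705783672}
scene [[511.6, 0.0, 275.1], [0.0, 511.6, 209.9], [0.0, 0.0, 1.0]] [[0.396, 0.521, -0.757, 1554.587], [0.918, -0.221, 0.328, -459.78], [0.004, -0.825, -0.565, 889.218], [0.0, 0.0, 0.0, 1.0]]
top [[380.1, 0.0, 281.0], [0.0, 380.1, 210.2], [0.0, 0.0, 1.0]] [[-0.003, -0.997, 0.075, 458.687], [-1.0, 0.002, -0.013, -14.484], [0.012, -0.075, -0.997, 1166.128], [0.0, 0.0, 0.0, 1.0]]
```

View pics/top0.png

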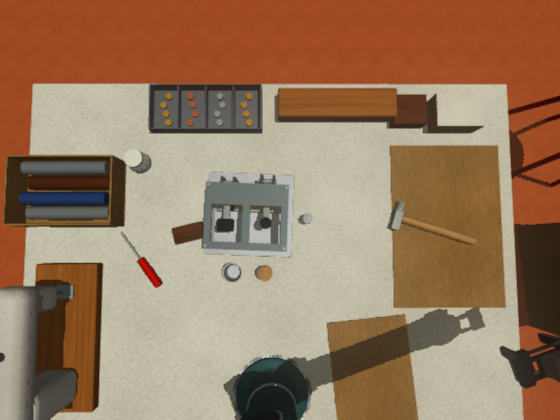

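View pics/scene0.png

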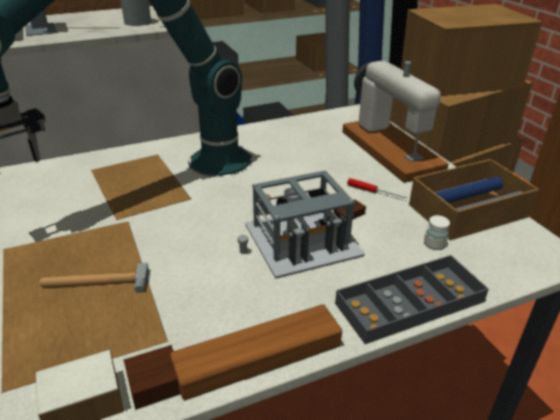

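The top view shows the guard around (248,217), hinges toward the image top (world +x), with the square paddle seemingly at (225,225) in the left window and the knob at (265,222). I'll zoom in to check that.

```bash
python3 - <<'E'
import cv2
im=cv2.imread('pics/top0.png')[165:285,165:325]
cv2.imwrite('pics/crop.png',cv2.resize(im,(800,600),interpolation=cv2.INTER_CUBIC))
E
```

```text
(no output)
```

View pics/crop.png

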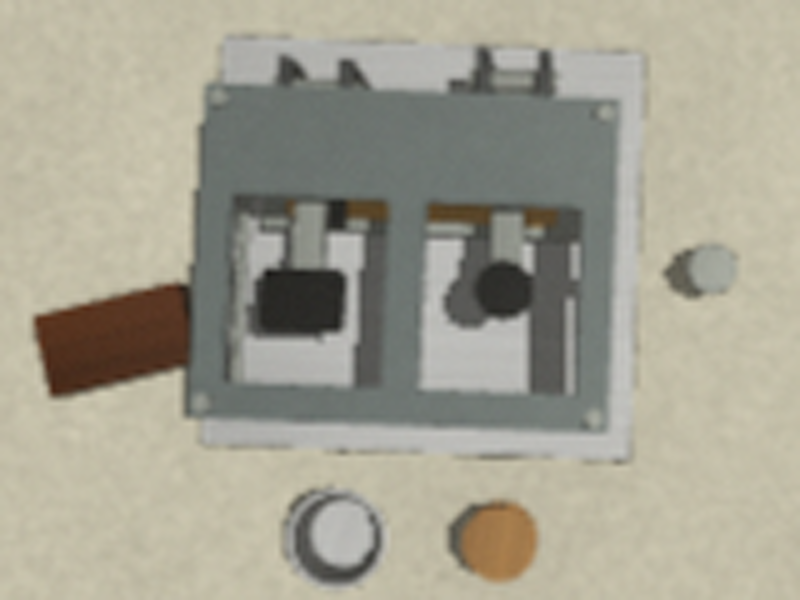

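The crop shows the square paddle (black) at (301,301) under the left window and the round knob at (503,290) under the right one. The plate corners are about (207,85), (621,100), (607,430) and (187,415). Next I'll measure these.

```bash
cat > h.py <<'E'
import cv2,numpy as np,pickle
def ray(f,uv,z):
    T=f['cam_to_world'];d=T[:3,:3]@np.linalg.inv(f['mtx'])@np.array([uv[0],uv[1],1]);o=T[:3,3]
    return o+d*(z-o[2])/d[2]
E
python3 - <<'E'
from h import *
from scipy.spatial.transform import Rotation as R
f=pickle.load(open('f0.pkl','rb'))['top']
c=f['color'].astype(int)
full=lambda p:np.array(p)/5+165-.4
P=np.array([ray(f,full(p),150) for p in [(207,85),(621,100),(607,430),(187,415)]])[:,:2]
print('plate',P.round(1).tolist(),np.linalg.norm(P-np.roll(P,-1,0),axis=1).round(1),P.mean(0))
dark=(c.max(2)<45).astype(np.uint8)
dark[:165]=0;dark[285:]=0
n,l,s,ce=cv2.connectedComponentsWithStats(dark)
for i in range(1,n):
    if s[i,4]>60:
        print(s[i],ce[i],ray(f,ce[i],128),ray(f,ce[i],122))
# windows: pixels not plate grey within plate polygon
for k,w in (('L',[(232,196),(387,203),(381,387),(226,382)]),('R',[(428,203),(583,208),(578,395),(419,390)])):
    W=np.array([ray(f,full(p),150) for p in w])[:,:2];print(k,W.mean(0),np.linalg.norm(W-np.roll(W,-1,0),axis=1).round(1))
    x=(W[0]+W[1]-W[2]-W[3]);print('yaw',np.arctan2(x[1],x[0]))
x=P[0]+P[1]-P[2]-P[3];y=P[0]+P[3]-P[1]-P[2];a=np.arctan2(x[1],x[0]);print('yaw',a,np.arctan2(-y[0],y[1]))
E
```

```text
plate [[612.3, 174.3], [603.8, -48.5], [426.9, -40.2], [435.6, 182.8]] [222.9 177.1 223.2 176.9] [519.66125059  67.1189066 ]
[ 31 188  78   2 151] [ 70.04635762 188.48344371] [597.13237101 548.65584036 128.        ] [597.93253593 551.91058073 122.        ]
[ 31 192  78  14 129] [ 83.99224806 202.1627907 ] [559.52109852 509.47340674 128.        ] [560.10388399 512.50168692 122.        ]
[217 219  16  12 159] [224.39622642 224.52201258] [497.53857284 126.96396474 128.        ] [497.7631219  127.78147973 122.        ]
[540 252  20  33 324] [552.95987654 270.34567901] [ 369.97096428 -769.68382367  128.        ] [ 369.45821904 -774.04860615  122.        ]
L [500.94683683 119.97126974] [83.  98.3 82.4 99.3]
yaw -0.024702325672442266
R [496.93122821  15.64279103] [ 83.2 100.   84.7 100. ]
yaw -0.037418662193334104
yaw -0.047575170070555804 -0.038484977487660575
```

>>> apply_moves --steps "0 50 40 20 0 0 0; 0 90 80 45 0 0 0; 0 130 110 45 0 0 0; 0 170 140 45 0 0 -0.1; 0 200 175 45 0 0 -0.2; 0 215 220 45 0 0 -0.3; 0 225 265 45 0 0 -0.35; 0 235 310 45 0 0 -0.35; 0 245 355 45 0 0 -0.35; 0 255 400 45 0 0 -0.35; 0 260 445 45 0 0 -0.35; 0 260 445 45 0 0 -0.35"

```text
time_s: 1.3
eef_pos: [460.3, -166.6, 259.6]
tool_rot: [-0.001, 1.0, -0.014, 0.0]
force: [0.5, -0.4, 0.0]
finger_gap: 0.004
```

>>> apply_moves --steps "0 6 40 0 0 0 0; 0 12 85 0 0 0 0; 0 20 130 0 0 0 0; 0 26 175 0 0 0 0; 0 32 215 0 0 0 0; 0 40 240 0 0 0 0; 0 40 240 0 0 0 0; 0 40 240 0 0 0 0"

```text
time_s: 2.1
eef_pos: [499.3, 65.7, 259.1]
tool_rot: [0.0, 1.0, -0.019, -0.001]
force: [-0.1, -0.3, 0.7]
finger_gap: 0.002
```

```bash
python3 - <<'E'
from rig import *
from h import *
from scipy.spatial.transform import Rotation as R
o=observe();print(o['eef_pos'],o['tool_rot'],o['force'])
f=grab_frame('wrist');q=o['tool_rot']
T=np.eye(4);T[:3,:3]=R.from_quat([q[1],q[2],q[3],q[0]]).as_matrix();T[:3,3]=o['eef_pos']
f['cam_to_world']=T@f['T_tool_cam'];pickle.dump(f,open('w1.pkl','wb'));print(f['T_tool_cam'].round(2).tolist())
cv2.imwrite('pics/w1.png',f['color'][:,:,::-1])
E
```

```text
[499.26147988  65.65659531 259.12603703] [ 2.93494309e-04  9.99818748e-01 -1.90290334e-02 -5.29583029e-04] [-0.06799981 -0.26795639  0.66689817]
[[-0.0, -0.96, -0.29, 81.73], [1.0, -0.0, -0.0, 0.07], [-0.0, -0.29, 0.96, -169.68], [0.0, 0.0, 0.0, 1.0]]
```

View pics/w1.png

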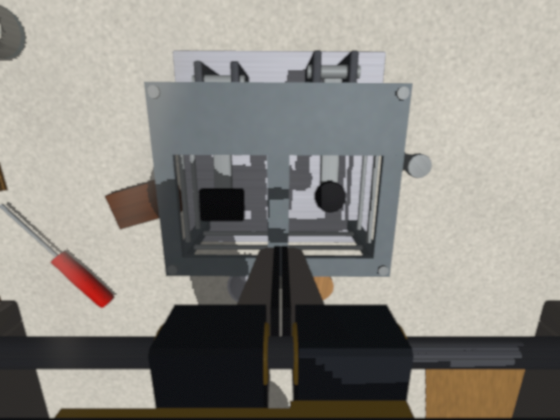

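The wrist view shows the paddle at about (222,204) in the left window and the knob at (330,196) in the right. The window edges and plate corners are also clear.

```bash
python3 - <<'E'
from h import *
f=pickle.load(open('w1.pkl','rb'))
P=np.array([ray(f,p,150) for p in [(146,83),(411,83),(391,276),(166,275)]])[:,:2]
x=P[0]+P[1]-P[2]-P[3];y=P[0]+P[3]-P[1]-P[2]
print('plate',P.mean(0),np.linalg.norm(P-np.roll(P,-1,0),axis=1),np.arctan2(x[1],x[0]),np.arctan2(-y[0],y[1]))
for f,boxes in ((f,((195,180,250,228),(308,172,352,220))),(pickle.load(open('f0.pkl','rb'))['top'],((213,215,238,236),(256,214,275,232)))):
  for b in boxes:
    g=f['color'].max(2)[b[1]:b[3],b[0]:b[2]]
    n,l,s,c=cv2.connectedComponentsWithStats((g<(30 if b[0]>180 and f.get('T_tool_cam') is not None else 50)).astype(np.uint8))
    i=1+np.argmax(s[1:,4]);m=s[i,:2]+(s[i,2:4]-1)/2
    print(s[i],c[i]+b[:2],ray(f,c[i]+b[:2],126).round(1),'bbox mid',ray(f,m+b[:2],126).round(1))
E
```

```text
plate [520.1788331   66.24068525] [220.52417098 178.95450272 224.65023743 177.73658815] -0.03993726846355853 -0.041316833614285606
[   5    9   44   32 1340] [221.18731343 204.07014925] [500.6 125.1 126. ] bbox mid [500.2 124.8 126. ]
[  8  11  11  24 101] [319.37623762 195.12871287] [506.1  26.  126. ] bbox mid [506.6  24.4 126. ]
[  4   4  16  12 180] [224.5        224.71111111] [497.1 126.9 126. ] bbox mid [497.7 127.  126. ]
[ 5  4 10 10 63] [264.55555556 222.06349206] [504.   17.6 126. ] bbox mid [502.8  15.  126. ]
```

>>> apply_moves --steps "0 0 30 0 0 0 0; 0 0 58 0 0 0 0; 0 0 58 0 0 0 0; 0 0 58 -40 0 0 0; 0 0 58 -75 0 0 0; 0 0 58 -100 0 0 0; 0 0 58 -120 0 0 0; 0 0 58 -125 0 0 0; 0 0 58 -125 0 0 0"

```text
time_s: 3.05
eef_pos: [499.2, 122.6, 134.2]
tool_rot: [0.0, 1.0, -0.02, -0.001]
force: [0.1, -0.0, 0.6]
finger_gap: 0.008
```

>>> apply_moves --steps "0 0 0 -5 0 0 0; 0 0 0 -10 0 0 0; 0 0 0 -14 0 0 0; 0 0 0 -18 0 0 0; 0 0 0 -22 0 0 0; 0 0 0 -25 0 0 0; 0 0 0 -28 0 0 0; 0 0 0 -30 0 0 0; 0 0 0 -30 0 0 0"

```text
time_s: 3.95
eef_pos: [498.7, 124.2, 105.0]
tool_rot: [0.001, 1.0, -0.019, -0.001]
force: [-6.6, -2.7, 11.3]
finger_gap: 0.006
```

>>> apply_moves --steps "0 0 0 -2 0 0 0; 0 0 0 -3 0 0 0; 0 0 0 -4 0 0 0; 0 0 0 -4 0 0 0; 0 0 0 -4 0 0 0"

```text
time_s: 4.45
eef_pos: [498.8, 124.2, 104.3]
tool_rot: [0.001, 1.0, -0.019, -0.0]
force: [-16.7, -5.3, 41.0]
finger_gap: 0.004
```

The paddle is at its stop: z is 104 and the force is rising steeply. I'll retreat straight up, cross over, and hover above the knob.

>>> apply_moves --steps "0 0 0 10 0 0 0; 0 0 0 40 0 0 0; 0 0 0 85 0 0 0; 0 0 0 125 0 0 0; 0 0 0 140 0 0 0; 0 0 0 140 0 0 0; 0 2 -40 140 0 0 0; 0 4 -85 140 0 0 0; 0 4 -109 140 0 0 0; 0 4 -109 140 0 0 0; 0 4 -109 140 0 0 0"

```text
time_s: 5.55
eef_pos: [503.0, 15.5, 239.3]
tool_rot: [-0.0, 1.0, -0.02, -0.001]
force: [-0.8, 0.3, -0.8]
finger_gap: 0.0
```

```bash
python3 - <<'E'
from rig import *
from h import *
from scipy.spatial.transform import Rotation as R
o=observe();print(o['eef_pos'],o['force'])
f=grab_frame('wrist');q=o['tool_rot']
T=np.eye(4);T[:3,:3]=R.from_quat([q[1],q[2],q[3],q[0]]).as_matrix();T[:3,3]=o['eef_pos']
f['cam_to_world']=T@f['T_tool_cam'];pickle.dump(f,open('w2.pkl','wb'))
cv2.imwrite('pics/w2.png',f['color'][:,:,::-1])
E
```

```text
[503.03932408  15.45740158 239.25335143] [-0.84470865  0.30891382 -0.79713918]
```

View pics/w2.png

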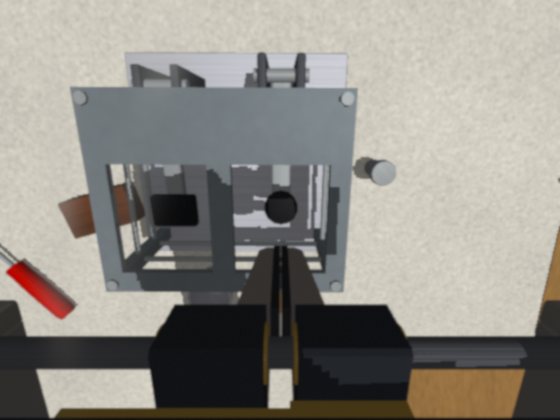

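The paddle now sits at (174,210), and the knob at (281,207) is in line with the fingers (column 280). Next I'll check the knob's x and the paddle's height from its apparent size.

```bash
python3 - <<'E'
from h import *
f=pickle.load(open('w2.pkl','rb'));g=f['color'].max(2)
print('knob',ray(f,(281,207),128))
for n,b in(('w1',(195,180,250,228)),('w2',(148,185,203,232))):
  f=pickle.load(open(n+'.pkl','rb'));g=f['color'].max(2)[b[1]:b[3],b[0]:b[2]]
  k,l,s,c=cv2.connectedComponentsWithStats((g<30).astype(np.uint8));i=1+np.argmax(s[1:,4]);x,y,w,h,a=s[i]
  yy=b[1]+y+h/2
  for z in(128,104):
    L=ray(f,(b[0]+x-.5,yy),z);Rr=ray(f,(b[0]+x+w-.5,yy),z);print(n,z,s[i],'width',(L-Rr)[1].round(1),((L+Rr)/2).round(1))
E
```

```text
knob [505.14943706  14.64903625 128.        ]
w1 128 [   5    9   44   32 1340] width 44.1 [500.2 124.5 128. ]
w1 104 [   5    9   44   32 1340] width 47.6 [493.7 129.4 104. ]
w2 128 [   6   10   44   30 1221] width 41.4 [506.1 114.1 128. ]
w2 104 [   6   10   44   30 1221] width 45.0 [499.4 122.8 104. ]
```

The paddle's width and position now fit a height of 104 mm, so the bar is clamped. Next is the knob.

>>> apply_moves --steps "0 1 0 -40 0 0 0; 0 1 0 -75 0 0 0; 0 1 0 -98 0 0 0; 0 1 0 -106 0 0 0; 0 1 0 -106 0 0 0; 0 1 0 -113 0 0 0; 0 1 0 -119 0 0 0; 0 1 0 -125 0 0 0; 0 1 0 -130 0 0 0; 0 1 0 -135 0 0 0; 0 1 0 -138 0 0 0; 0 1 0 -139 0 0 0"

```text
time_s: 6.8
eef_pos: [504.0, 16.2, 104.2]
tool_rot: [0.0, 1.0, -0.019, -0.0]
force: [-13.0, 1.7, 30.8]
finger_gap: 0.006
```

>>> apply_moves --steps "0 0 0 -1 0 0 0; 0 0 0 -1 0 0 0; 0 0 0 -1 0 0 0; 0 0 0 -1 0 0 0; 0 0 0 -1 0 0 0; 0 0 0 -1 0 0 0; 0 0 0 -1 0 0 0; 0 0 0 -1 0 0 0; 0 0 0 -1 0 0 0; 0 0 0 -1 0 0 0; 0 0 0 -1 0 0 0; 0 0 0 -1 0 0 0"

```text
time_s: 8.0
eef_pos: [504.0, 16.2, 104.2]
tool_rot: [0.001, 1.0, -0.019, 0.0]
force: [-13.6, 2.0, 32.7]
finger_gap: 0.005
```

The knob has been at its stop for 1.2 s. I'll hold it a little longer, then release slowly and go up and clear.

>>> apply_moves --steps "0 0 0 0 0 0 0; 0 0 0 0 0 0 0; 0 0 0 0 0 0 0; 0 0 0 6 0 0 0; 0 0 0 12 0 0 0; 0 0 0 18 0 0 0; 0 0 0 24 0 0 0; 0 0 0 30 0 0 0; 0 0 0 50 0 0 0; 0 0 0 90 0 0 0; 0 0 0 130 0 0 0; 0 0 0 160 0 0 0"

```text
time_s: 9.2
eef_pos: [504.6, 14.8, 262.8]
tool_rot: [0.0, 1.0, -0.019, 0.001]
force: [2.1, -0.7, -0.4]
finger_gap: 0.005
```

>>> apply_moves --steps "0 0 0 0 0 0 0; 0 0 0 0 0 0 0; 0 -10 -45 0 0 0 0; 0 -20 -90 0 0 0 0; 0 -30 -135 0 0 0 0; 0 -40 -180 0 0 0 0; 0 -50 -225 0 0 0 0; 0 -50 -225 0 0 0 0; 0 -50 -225 0 0 0 0; 0 -50 -225 0 0 0 0"

```text
time_s: 10.2
eef_pos: [454.2, -208.2, 259.5]
tool_rot: [-0.001, 1.0, -0.018, -0.001]
force: [-0.2, 0.1, -0.6]
finger_gap: 0.006
```

```bash
python3 - <<'E'
from rig import *
from h import *
o=observe();print(o['time_s'],o['eef_pos'],o['force'])
f=grab_frame('top');c=f['color'];old=pickle.load(open('f0.pkl','rb'))['top']['color']
A=[cv2.resize(i[165:285,165:325],(400,300),interpolation=cv2.INTER_CUBIC) for i in(old,c)]
cv2.imwrite('pics/end.png',np.vstack([np.hstack(A),cv2.resize(c,(800,600))[:300]])[:,:,::-1])
E
```

```text
10.2 [ 454.15146395 -208.22173615  259.47491612] [-0.23076828  0.06016158 -0.5564063 ]
```

View pics/end.png

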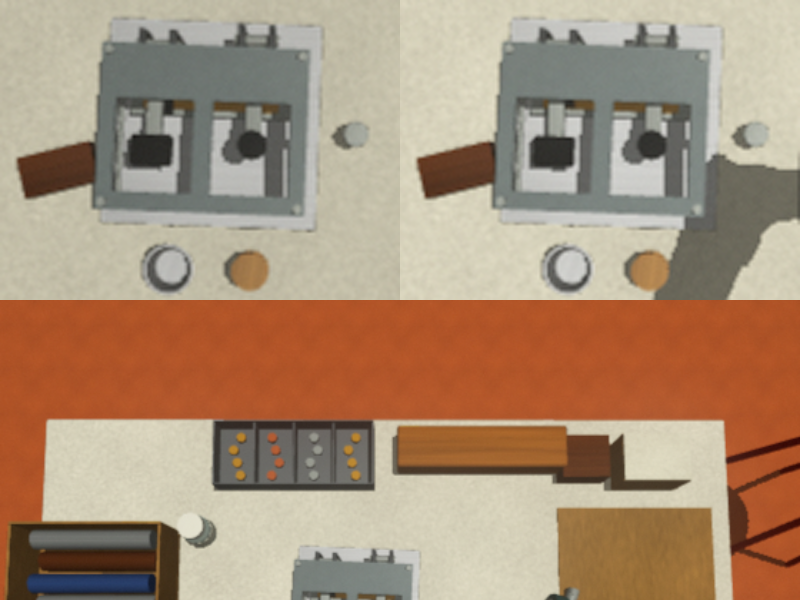

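The before and after crops show the paddle lower (shifted and smaller, at (552,151)) and the knob back in its up position at (652,145). The cup, spool, block and die haven't moved, and the hand is clear.

```bash
python3 -c "
from rig import *
print(close_job())"
```

```text
the job is handed in; nothing more can be done
None
```

The bar is clamped and the punch stroke is done. I handed the job in at about 10 s of robot time; it reported no verdict.

- **Clamping:** I pressed the square paddle to its stop, with the TCP at 104.3 mm and 41 N on the tool. A wrist picture afterwards fits a paddle height of 104 mm, not 128 mm.
- **Punching:** I held the round knob at its stop for about 1.5 s, with the TCP at 104.2 mm and 31–33 N, then released it slowly.
- **Last checks:** In the last top view the paddle is still down and the knob is back up. The cup, spool, block and die are where they were. The hand is clear of the press, and the force reading is near zero.
- **Not checked:** I did not compare the mallet, awl and jar before and after; the arm only passed well above bench height.
- **Disagreements:** The top and wrist cameras differed by 2–3 mm on the paddle. My colour mask for the knob failed, so I placed the knob from pixels read by eye in the two views. Those agreed to about 2 mm.

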